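Set the stock tags on a goldsmith's parts rack

ROBOT

A 6-joint arm with a two-finger parallel gripper is mounted at the origin on the work surface. World frame = base frame: x ahead of the robot, y to its left, z up, the work surface at z = 0. Lengths are in m, angles in rad, forces in N, time in s.
With the tool pointing down it reaches from about 0.275 to 0.75 m from the base axis. Payload 10.2 kg.
Tool frame: the origin (TCP) lies at the very end of the fingers, on their centre line; the grasp point (between the pads) lies 19 mm behind it; z points along the fingers, y is the direction in which the jaws open and shut (so a half turn about z gives the same grasp; the last joint's range is limited). The gripper opens to 85 mm and grips with 20 to 120 N. Pads are 22 mm wide; open, the fingers measure 114 mm over their backs; the gripper's body (76 mm by 85 mm) begins 54 mm behind the grasp point. The pads swing forward as they close: fully open they stand 13 mm farther back than shut.
Start: joints at [1.089, 0.313, 1.498, -0, 1.331, -0.223], TCP at [0.134, 0.508, 0.231] pointing down, gripper open.
Joint ranges: [-2.94, 2.94], [-0.97, 2.17], [0.19, 2.56], [-1.23, 4.37], [0.02, 3.11], [-2.88, 2.88]. Speed limits (rad/s): [2.39, 2.39, 3.01, 3.14, 3.14, 3.14].

INTERFACE

Orientations are given as [roll, pitch, yaw] about the fixed x, y, z axes, in that order (R = Rz(yaw) Ry(pitch) Rx(roll)).
In Python, from cell import observe, capture, sign_off gives the robot as it stands. The module is installed in compiled form; this text tells all that it offers.
- The arm moves only by the tool carry_out, never from a script. Its arguments are lists of equal length, an entry for each row: "gripper": the opening in per cent of the stroke, from 0 (shut) to 100 (fully open); "dp": the shift along the tool's x, y, z in cm, a list of three; "spin": the turn about the tool's z in rad. In form: {"gripper": [gripper, ...], "dp": [[tx, ty, tz], ...], "spin": [spin, ...]}. A call has exactly 10 rows; each row shifts and turns the commanded pose from where the row before left it, along the tool's axes as they then stand; what a row does not reach is not made up. A row lasts 1/10 s, in which the tool goes at most 50 mm and 8.59 degrees, less where a joint would pass 70% of its speed; a pose out of reach is approached as far as the arm can. A call with a gripper value outside its range is refused whole. The fingers move at their own pace and stop on an object; "force" is the grip in N (left out, the last holds). Time passes only in rows, so rows that do not move let the fingers close, or fill a call up. It gives the time, the measured TCP pose, the force and the opening at its end, in the units of the state.
- observe(): the state, without advancing time (a new reading comes with each control period).
- capture(name): name is "side" or "top"; returns a dict with "color" (384x512x3 uint8, red, green, blue), "mtx" (3x3 intrinsics, pixels), "k1" (the pictures are not rectified: a ray, as slopes to the right and down, at radius r is drawn at 1 + k1 r^2 times it, then the intrinsics apply), "extrinsics" (4x4, takes a point from camera to world coordinates). Camera axes: x right, y down, z forward; pixel columns grow to the right and rows downward; lengths in m; the calibration is good to about 2 mm. A picture is of the moment at which its call begins. There is no depth.
- sign_off(): hands the job in, once; it reports no verdict.
The state is a dict: "time_s": time; "joints": joint angles; "joint_vel": joint speeds; "tau": joint torques, N m; "ee_pos": TCP position; "tool_rot": TCP orientation; "ft_force": force on the tool from outside, world axes, zero at the start; "torque": the same for the moment, N m; "opening": finger opening in m.
Only numpy, scipy, OpenCV 4.12 (cv2) and the standard library are available. Lean on these libraries where they do the work, as an engineer would, in place of code of your own. Each camera call takes 0.05 s, during which the arm holds its last target.

TASK

Two of the four parts bins on the rack are full to the brim and two are nearly empty. With the fingertips, gently push the hinged brass tags over where needed, so that the tag in front of each full bin is tipped back towards its bin, showing its solid disc, and the tag in front of each nearly empty bin is tipped forward away from its bin, showing its ring. Do not pinch or force the tags, and leave the bins and the tools around them where they are.

Things in the scene. Friction and masses are not known exactly. Their poses are not given: they have to be found in the camera images.
- tag_1 (a joint): Tag 1's angle. 0: on its stop tipped forward (to the robot), ring face up; 1.64: on its stop tipped back to its bin, disc face up. A plain brass plate 46 wide, 2.4 thick, 55 from hinge line to free edge.
- tag_2 (a joint): Tag 2's angle. As tag 1. On either stop a tag slopes up 43 degrees from the hinge: its free edge is 40 out from the hinge line and 37 above it.
- tag_3 (a joint): Tag 3's angle. As tag 1. Tags swing freely (upright at 0.82), weigh 30 to 60 g, have no latch or spring and fall to whichever side they lean.
- tag_4 (a joint): Tag 4's angle. As tag 1. Polished, slippery brass: a level push of under 3 N just below the free edge, square to the hinge line and in towards it, swings a tag up and over.
- tag_1_hinge (a point): Centre of tag 1's hinge line, 34 above the bench; fixed. y axis along the hinge line, x axis level towards its bin. The wooden rail below is 39 wide across the hinge line, its top edges 14 above this point; the hinge eyes beside the tag reach 9 above it.
- tag_1_place (a point): Where the bin belonging to tag 1 stands: centre of the bin's underside, 147.5 from the hinge line, on the base board's top (12 above the bench); fixed.
- tag_2_hinge (a point): Centre of tag 2's hinge line, 34 above the bench; fixed. y axis along the hinge line, x axis level towards its bin. Tags stand 95 apart along the rail, numbered in no order.
- tag_2_place (a point): Where the bin belonging to tag 2 stands: centre of the bin's underside, 147.5 from the hinge line, on the base board's top (12 above the bench); fixed.
- tag_3_hinge (a point): Centre of tag 3's hinge line, 34 above the bench; fixed. y axis along the hinge line, x axis level towards its bin. 
- tag_3_place (a point): Where the bin belonging to tag 3 stands: centre of the bin's underside, 147.5 from the hinge line, on the base board's top (12 above the bench); fixed.
- tag_4_hinge (a point): Centre of tag 4's hinge line, 34 above the bench; fixed. y axis along the hinge line, x axis level towards its bin. 
- tag_4_place (a point): Where the bin belonging to tag 4 stands: centre of the bin's underside, 147.5 from the hinge line, on the base board's top (12 above the bench); fixed.
- full_bin_1: Open stock bin heaped full with steel ring blanks (heap up to 72 above the bench), 95 (front to back) x 80 x 45 high, sheet aluminium, loose; origin at the centre of its underside, on the base board 12 above the bench; its front wall stands 100 behind the hinge line. May stand at any of the four places.
- full_bin_2: Open stock bin heaped full with small steel bezel cups (heap up to 72 above the bench), same size, origin and places.
- low_bin_1: Open stock bin, nearly empty: two ring blanks on its floor; same size, origin and places.
- low_bin_2: Open stock bin, nearly empty: three bezel cups on its floor; same size, origin and places.
- mandrel: Bystander, loose: a tapered steel ring mandrel, 290 long, 27 across, lying on the bench in front of the rack; origin at the middle of its underside.
- tweezers: Bystander, loose: cross-locking tweezers, 155 long, 8 high, on the bench before the rack's right end; origin at the middle of its underside.
- pliers: Bystander, loose: bench pliers, 150 long, 14 high, left of the rack; origin at the middle of its underside.
- ring_clamp: Bystander, loose: a wooden ring clamp, 124 x 26 x 22, on the right end of the rack's base board; origin at the middle of its underside.
- jar: Bystander, loose: a small capped glass jar, 42 across, 55 high, on the left end of the rack's base board; origin at the middle of its underside.
- flux_dish: Bystander, loose: a white ceramic dish, 90 across, 38 high, right of the rack; origin at the middle of its underside.
- charcoal: Bystander, loose: a black charcoal soldering block, 110 x 70 x 30, left of the rack; origin at the middle of its underside.
Things that resemble listed ones, but are neither listed nor needed, are in the scene too. Leave any blue look-alike of the full_bin_2 alone. What is shaped like the low_bin_2 but orange is not meant.

How it is judged:
At the end, for the whole second after the job is handed in: Each tag whose place holds a full bin rests tipped back (joint over 1.5 of 1.64 rad) and each tag whose place holds a nearly empty bin rests tipped forward (joint under 0.14 rad), every bin within 30 mm of a tag's place ((((horizontal distance between tag_1_place and full_bin_1 below 0.03 m or horizontal distance between tag_1_place and full_bin_2 below 0.03 m) and value of joint tag_1 above 1.5 rad) or ((horizontal distance between tag_1_place and low_bin_1 below 0.03 m or horizontal distance between tag_1_place and low_bin_2 below 0.03 m) and value of joint tag_1 below 0.14 rad)) and (((horizontal distance between tag_2_place and full_bin_1 below 0.03 m or horizontal distance between tag_2_place and full_bin_2 below 0.03 m) and value of joint tag_2 above 1.5 rad) or ((horizontal distance between tag_2_place and low_bin_1 below 0.03 m or horizontal distance between tag_2_place and low_bin_2 below 0.03 m) and value of joint tag_2 below 0.14 rad)) and (((horizontal distance between tag_3_place and full_bin_1 below 0.03 m or horizontal distance between tag_3_place and full_bin_2 below 0.03 m) and value of joint tag_3 above 1.5 rad) or ((horizontal distance between tag_3_place and low_bin_1 below 0.03 m or horizontal distance between tag_3_place and low_bin_2 below 0.03 m) and value of joint tag_3 below 0.14 rad)) and (((horizontal distance between tag_4_place and full_bin_1 below 0.03 m or horizontal distance between tag_4_place and full_bin_2 below 0.03 m) and value of joint tag_4 above 1.5 rad) or ((horizontal distance between tag_4_place and low_bin_1 below 0.03 m or horizontal distance between tag_4_place and low_bin_2 below 0.03 m) and value of joint tag_4 below 0.14 rad))); the robot touches nothing.
It fails at once if a tag is pinched or forced (over 15 N) (contact force between the fingers and tag_1 above 15 N or contact force between the fingers and tag_2 above 15 N or contact force between the fingers and tag_3 above 15 N or contact force between the fingers and tag_4 above 15 N).
It fails at once if a bin is lifted, carried or shoved more than 15 mm (distance of any of full_bin_1, full_bin_2, low_bin_1, low_bin_2 from where it was at the start of the episode above 0.015 m).
It fails at once if a thing standing round the rack is moved more than 20 mm (distance of any of mandrel, tweezers, pliers, ring_clamp, jar, flux_dish, charcoal from where it was at the start of the episode above 0.02 m).
It also fails if it takes over 43 s, if anything falls off the work surface, if the arm or the gripper's body presses on something with over 40 N, if the wrist force passes 120 N, or if a joint passes its speed limit or range.

## Working session

There is one attempt and no reset: what is moved stays moved. The work goes in short steps, Python scripts to look and compute and a tool call to move; the robot and the scene stay as the last step left them, time stands still between calls to the robot, and variables do not carry over. Pictures are saved under pics/ and viewed, and the job is handed in when it is done.

Besides the shell and the picture viewer there is one more tool, called after "Request:" as name(argument=value, ...) on one line, values as JSON. carry_out: Moves the arm, as the interface text tells. Its arguments: {"type":"object","properties":{"gripper":{"type":"array","items":{"type":"number"}},"dp":{"type":"array","items":{"type":"array","items":{"type":"number"}}},"spin":{"type":"array","items":{"type":"number"}},"force":{"type":"number"}},"required":["gripper","dp","spin"]}

```bash
mkdir -p pics
python3 - <<'E'
from cell import observe,capture
import cv2,pickle
for n in("top","side"):
    c=capture(n); pickle.dump(c,open(n+"0.pkl","wb"))
    cv2.imwrite(f"pics/{n}0.png",cv2.resize(c["color"][:,:,::-1],(800,600),interpolation=cv2.INTER_CUBIC))
    print(n,c["mtx"],c["k1"],c["extrinsics"])
s=observe();print(s)
E
```

```text
top [[347.31378644   0.         252.91848689]
 [  0.         347.31378644 192.14946979]
 [  0.           0.           1.        ]] -0.10808753608885646 [[-0.06380731 -0.9756626   0.20978827  0.39557791]
 [-0.99795225  0.06144023 -0.017788    0.01864119]
 [ 0.00446565 -0.21049368 -0.97758502  0.93794985]
 [ 0.          0.          0.          1.        ]]
side [[363.18460423   0.         247.59370618]
 [  0.         363.18460423 192.50924893]
 [  0.           0.           1.        ]] -0.052691286280126745 [[ 0.97056796 -0.15924007  0.18066662  0.37903504]
 [-0.24040596 -0.68499801  0.68773738 -0.70498841]
 [ 0.01424093 -0.7109292  -0.70311939  0.78062914]
 [ 0.          0.          0.          1.        ]]
{'time_s': 0.1, 'joints': array([ 1.08862131e+00,  3.13417128e-01,  1.49835605e+00,  4.14088280e-06,
        1.33097836e+00, -2.23370615e-01]), 'joint_vel': array([ 8.98102776e-04,  2.12047293e-04, -2.56681989e-03, -1.99656426e-03,
       -8.10745895e-05, -8.58417555e-05]), 'tau': array([ 2.65365881e-03, -4.12897789e+01, -2.60140979e+01, -1.76256499e-04,
        3.04333742e-03,  6.17896262e-05]), 'ee_pos': array([0.13425103, 0.50731547, 0.23078239]), 'tool_rot': array([-3.14046346e+00, -2.60633387e-04,  2.88278712e+00]), 'ft_force': array([-0.00804722,  0.62815693, -0.04283608]), 'torque': array([-0.00524868, -0.01336822, -0.03959727]), 'opening': 0.0853182172545872}
```

View pics/top0.png

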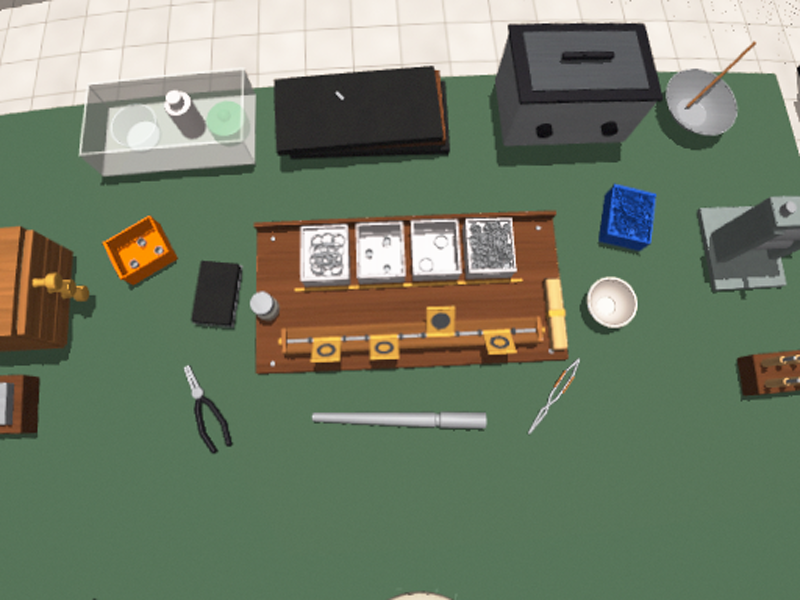

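View pics/side0.png

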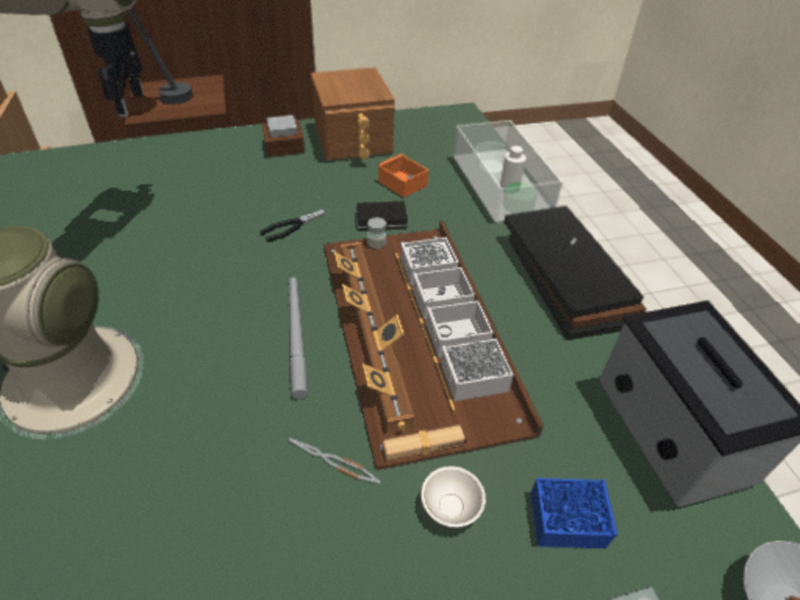

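The bins from left to right look full (rings), low (cups), low (rings) and full (cups). The tags, at columns 327, 384, 440 and 499, show ring, ring, disc and ring. I'll zoom in to check this and measure the positions.

```bash
cat > h.py <<'E'
import numpy as np,cv2
def ray(c,u,v):
    K=c["mtx"];d=np.array([[(u-K[0,2])/K[0,0],(v-K[1,2])/K[1,1]]])[0]
    x=d.copy()
    for _ in range(30): x=d/(1+c["k1"]*(x@x))
    E=c["extrinsics"];r=E[:3,:3]@np.array([x[0],x[1],1]);return E[:3,3],r/np.linalg.norm(r)
def onz(c,u,v,z):
    o,r=ray(c,u,v);return o+r*(z-o[2])/r[2]
def proj(c,p):
    E=c["extrinsics"];q=E[:3,:3].T@(np.array(p)-E[:3,3]);x=q[:2]/q[2];x=x*(1+c["k1"]*(x@x))
    return x[0]*c["mtx"][0,0]+c["mtx"][0,2],x[1]*c["mtx"][1,1]+c["mtx"][1,2]
E
python3 - <<'E'
import pickle,cv2
c=pickle.load(open("top0.pkl","rb"))["color"][:,:,::-1]
cv2.imwrite("pics/topz.png",cv2.resize(c[130:245,155:370],(800,428),interpolation=cv2.INTER_CUBIC))
c=pickle.load(open("side0.pkl","rb"))["color"][:,:,::-1]
cv2.imwrite("pics/sidez.png",cv2.resize(c[135:305,180:360],(635,600),interpolation=cv2.INTER_CUBIC))
E
```

```text
(no output)
```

View pics/topz.png

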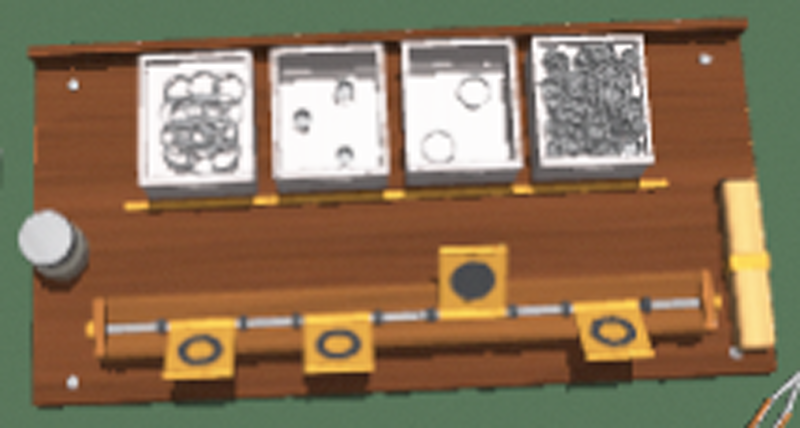

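View pics/sidez.png

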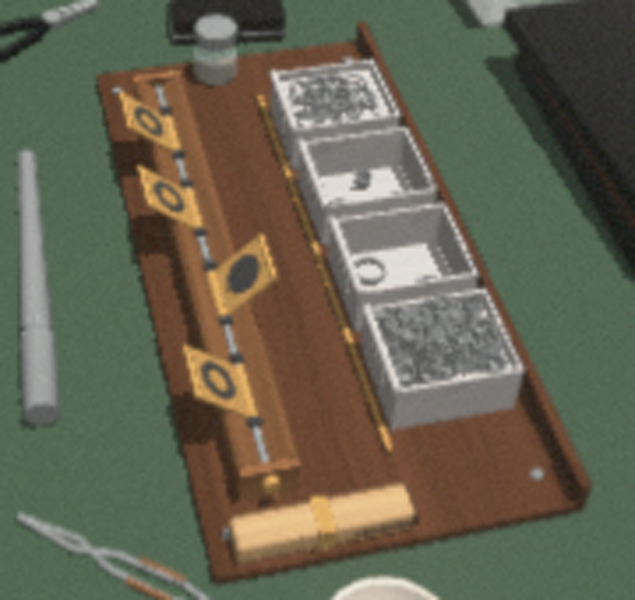

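Run:
```python
import pickle,cv2,numpy as np
from h import *
T=pickle.load(open("top0.pkl","rb"));S=pickle.load(open("side0.pkl","rb"))
for n,C in(("top",T),("side",S)):
    hsv=cv2.cvtColor(C["color"],cv2.COLOR_RGB2HSV)
    m=cv2.inRange(hsv,(14,120,150),(28,255,255)); m=cv2.morphologyEx(m,cv2.MORPH_CLOSE,np.ones((5,5)))
    m=cv2.morphologyEx(m,cv2.MORPH_OPEN,np.ones((5,5)))
    cs,_=cv2.findContours(m,cv2.RETR_EXTERNAL,cv2.CHAIN_APPROX_NONE)
    for c in cs:
        x,y,w,h=cv2.boundingRect(c)
        if cv2.contourArea(c)>60 and 150<x<370 and y>130:
            q=cv2.boxPoints(cv2.minAreaRect(c)); M=cv2.moments(c)
            print(n,cv2.contourArea(c),np.round([M["m10"]/M["m00"],M["m01"]/M["m00"]],1),x,y,w,h,np.round(q,1).tolist())
# rail/hinge line ends from zoom; top zoom scale 800/215
z=lambda u,v:(155+u/3.721-.5+.13,130+v/3.721-.5+.13)
for nm,u,v,h in (("hingeL",105,328,.034),("hingeR",700,302,.034),("edge1L",164,378,.071),("edge1R",232,377,.071),("edge2L",304,373,.071),("edge2R",372,371,.071),("edge3L",440,247,.071),("edge3R",506,245,.071),("edge4L",588,360,.071),("edge4R",654,355,.071),("bin1FL",140,187,.057),("bin4FR",653,163,.057),("jar top",47,238,.067)):
    print(nm,np.round(onz(T,*z(u,v),h),4))
```

```text
top 304.0 [208.3 222.4] 199 213 20 19 [[199.0, 213.0], [218.0, 213.0], [218.0, 231.0], [199.0, 231.0]]
top 61.5 [183.5 216.8] 178 213 11 8 [[178.0, 213.0], [188.0, 213.0], [188.0, 220.0], [178.0, 220.0]]
top 343.5 [245.4 219.6] 236 210 20 20 [[236.0, 210.0], [255.0, 210.0], [255.0, 229.0], [236.0, 229.0]]
top 341.0 [318.7 216.3] 309 205 21 22 [[309.0, 205.0], [329.0, 205.0], [329.0, 226.0], [309.0, 226.0]]
top 298.5 [282.4 208.5] 272 196 20 24 [[272.0, 196.0], [291.0, 196.0], [291.0, 219.0], [272.0, 219.0]]
side 205.5 [242.2 242.7] 233 235 19 17 [[233.0, 235.0], [251.0, 235.0], [251.0, 251.0], [233.0, 251.0]]
side 124.5 [228.5 190.9] 221 185 16 13 [[218.3000030517578, 192.1999969482422], [221.60000610351562, 183.39999389648438], [238.6999969482422, 189.8000030517578], [235.39999389648438, 198.60000610351562]]
side 102.5 [223.  169.9] 216 164 15 13 [[213.39999389648438, 168.39999389648438], [217.39999389648438, 161.60000610351562], [233.0, 171.0], [228.89999389648438, 177.8000030517578]]
hingeL [0.5323 0.1906 0.034 ]
hingeR [ 0.524  -0.2326  0.034 ]
edge1L [0.4904 0.1446 0.071 ]
edge1R [0.4883 0.0988 0.071 ]
edge2L [0.488  0.0504 0.071 ]
edge2R [0.4865 0.0047 0.071 ]
edge3L [ 0.5684 -0.0473  0.071 ]
edge3R [ 0.5669 -0.0926  0.071 ]
edge4L [ 0.4844 -0.1413  0.071 ]
edge4R [ 0.4847 -0.1866  0.071 ]
bin1FL [0.6274 0.1592 0.057 ]
bin4FR [ 0.6223 -0.2043  0.057 ]
jar top [0.5926 0.2234 0.067 ]
```

The pictures confirm the bins: full, low, low, full from left to right. The measured tag widths (46 mm) and pitch (about 95 mm) match the task text, and so do the free edges, about 40 mm from the hinge line. So tag A (y≈0.122) and tag D (y≈-0.164) go back, tag C (y≈-0.070) goes forward, and B stays as it is. I'll shut the gripper, square the tool to the rack and move in front of A.

Request:
carry_out(gripper=[0, 0, 0, 0, 0, 0, 0, 0, 0, 0], dp=[[0, 0, 0], [0, 0, 0], [-2.8, -3.2, 0], [-2.8, -3.2, 0], [-2.8, -3.2, 0], [-2.8, -3.2, 0], [-2.8, -3.2, 0], [-2.8, -3.2, 0], [-2.8, -3.2, 0], [-2.8, -3.2, 0]], spin=[-0.12, -0.12, 0, 0, 0, 0, 0, 0, 0, 0], force=20)

```text
time_s: 1.1
ee_pos: [0.3542, 0.2458, 0.2312]
tool_rot: [-3.142, -0.0, 3.123]
ft_force: [1.4, 0.6, -0.6]
opening: 0.0003
```

Request:
carry_out(gripper=[0, 0, 0, 0, 0, 0, 0, 0, 0, 0], dp=[[-2.5, -3.0, 2], [-2.5, -3.0, 2], [-2.5, -3.0, 2], [-2.4, -3.3, 2], [0, 0, 3], [0, 0, 3], [0, 0, 2], [0, 0, 0.9], [0, 0, 0], [0, 0, 0]], spin=[0, 0, 0, 0, 0, 0, 0, 0, 0, 0])

```text
time_s: 2.1
ee_pos: [0.4507, 0.1226, 0.0631]
tool_rot: [3.142, 0.001, 3.123]
ft_force: [0.0, 0.7, 0.5]
opening: -0.0001
```

```bash
cat > snap.py <<'E'
import sys,cv2,pickle,numpy as np
from cell import capture,observe
k=sys.argv[1]
t=capture("top");s=capture("side")
a=cv2.resize(t["color"][130:245,155:370,::-1],(800,428),interpolation=cv2.INTER_CUBIC)
b=cv2.resize(s["color"][100:305,160:360,::-1],(585,600),interpolation=cv2.INTER_CUBIC)
cv2.imwrite(f"pics/t{k}.png",a);cv2.imwrite(f"pics/s{k}.png",b)
o=observe();print(o["time_s"],np.round(o["ee_pos"],4),np.round(o["ft_force"],2))
E
python3 snap.py 1
```

```text
2.2 [0.4508 0.1226 0.0633] [-0.23 -0.04 -0.1 ]
```

View pics/s1.png

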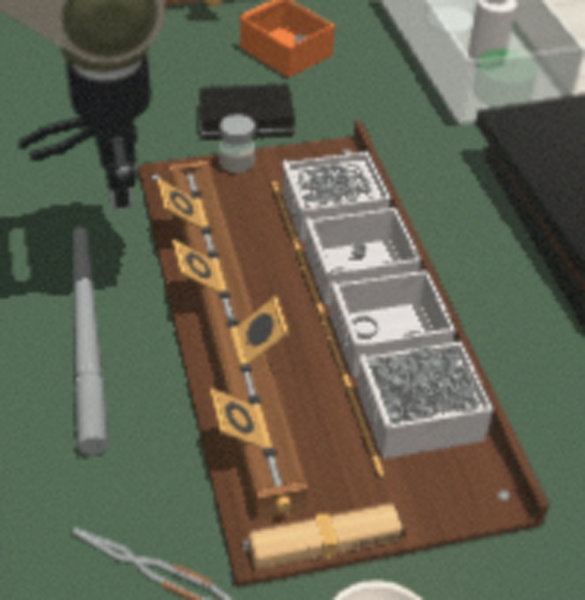

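View pics/t1.png

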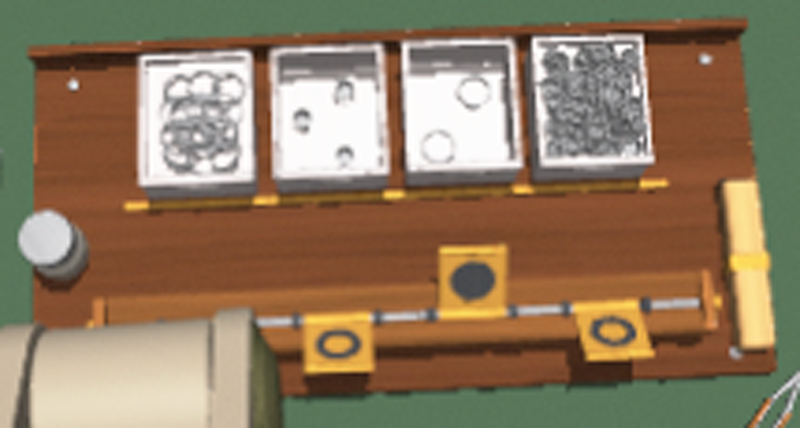

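The shut fingertips (side view, about (122,200)) are in front of tag A and level with its free edge. I'll push slowly.

Request:
carry_out(gripper=[0, 0, 0, 0, 0, 0, 0, 0, 0, 0], dp=[[-0.5, 0, 0], [-0.5, 0, 0], [-0.5, 0, 0], [-0.5, 0, 0], [-0.5, 0, 0], [-0.5, 0, 0], [-0.5, 0, 0], [-0.5, 0, 0], [-0.5, 0, 0], [-0.5, 0, 0]], spin=[0, 0, 0, 0, 0, 0, 0, 0, 0, 0])

```text
time_s: 3.2
ee_pos: [0.5006, 0.1216, 0.0623]
tool_rot: [-3.142, 0.0, 3.123]
ft_force: [-0.2, 0.0, 0.7]
opening: 0.0003
```

```bash
python3 snap.py 2
```

```text
3.3 [0.5008 0.1215 0.0623] [-0.36 -0.48 -0.3 ]
```

View pics/s2.png

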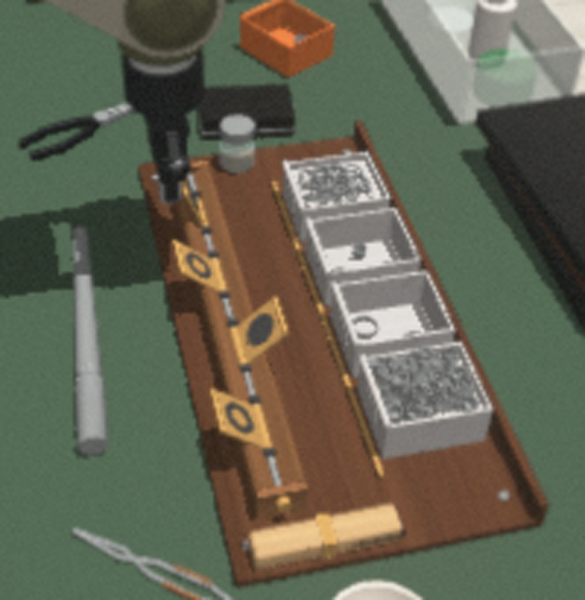

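Tag A is rising at about (193,205). I'll keep pushing past upright.

Request:
carry_out(gripper=[0, 0, 0, 0, 0, 0, 0, 0, 0, 0], dp=[[-0.4, 0, 0], [-0.4, 0, 0], [-0.4, 0, 0], [-0.4, 0, 0], [-0.4, 0, 0], [-0.4, 0, 0], [-0.4, 0, 0], [-0.4, 0, 0], [0, 0, 0], [0, 0, 0]], spin=[0, 0, 0, 0, 0, 0, 0, 0, 0, 0])

```text
time_s: 4.3
ee_pos: [0.5321, 0.121, 0.0622]
tool_rot: [-3.142, -0.0, 3.123]
ft_force: [-0.6, 0.1, -0.8]
opening: -0.0001
```

```bash
python3 snap.py 3
```

```text
4.4 [0.532  0.121  0.0623] [-0.5  -0.59  0.16]
```

View pics/s3.png

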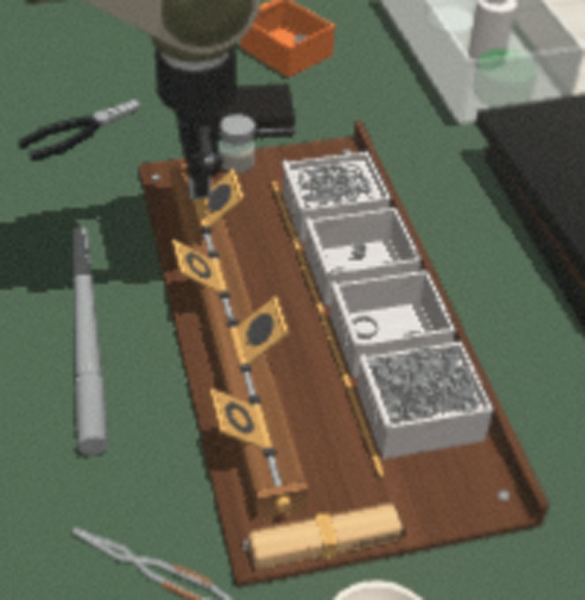

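Tag A has fallen back and shows its disc at (222,198). I'll lift and go behind tag C, into the gap between its free edge (x≈0.568) and the bin front (x≈0.624).

Request:
carry_out(gripper=[0, 0, 0, 0, 0, 0, 0, 0, 0, 0], dp=[[1, 0, 0], [0, 0, -4], [0, 0, -4], [-1.5, -3.8, 0], [-1.5, -3.8, 0], [-1.5, -3.8, 0], [-1.6, -3.8, 0], [-1.6, -3.8, 0], [0, 0, 0], [0, 0, 0]], spin=[0, 0, 0, 0, 0, 0, 0, 0, 0, 0])

```text
time_s: 5.4
ee_pos: [0.5953, -0.0707, 0.1419]
tool_rot: [3.141, -0.001, 3.121]
ft_force: [-0.1, 0.2, 0.5]
opening: -0.0003
```

```bash
python3 snap.py 4
```

```text
5.5 [ 0.5952 -0.0693  0.1423] [ 0.23 -0.17  0.43]
```

View pics/s4.png

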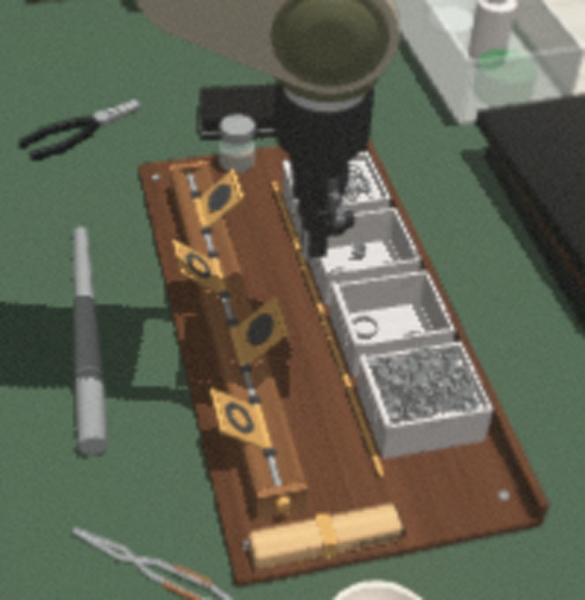

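The pose matches the target and tag A stays back. I'll go down and check the clearance with contact force.

Request:
carry_out(gripper=[0, 0, 0, 0, 0, 0, 0, 0, 0, 0], dp=[[0, 0, 1.5], [0, 0, 1.5], [0, 0, 1], [0, 0, 1], [0, 0, 1], [0, 0, 1], [0, 0, 1], [0, 0, 0], [0, 0, 0], [0, 0, 0]], spin=[0, 0, 0, 0, 0, 0, 0, 0, 0, 0])

```text
time_s: 6.5
ee_pos: [0.5959, -0.0703, 0.0628]
tool_rot: [-3.141, 0.001, 3.123]
ft_force: [0.4, -1.1, 0.4]
opening: -0.0001
```

```bash
python3 snap.py 5
```

```text
6.6 [ 0.5958 -0.0703  0.0628] [0.72 0.53 0.89]
```

View pics/s5.png

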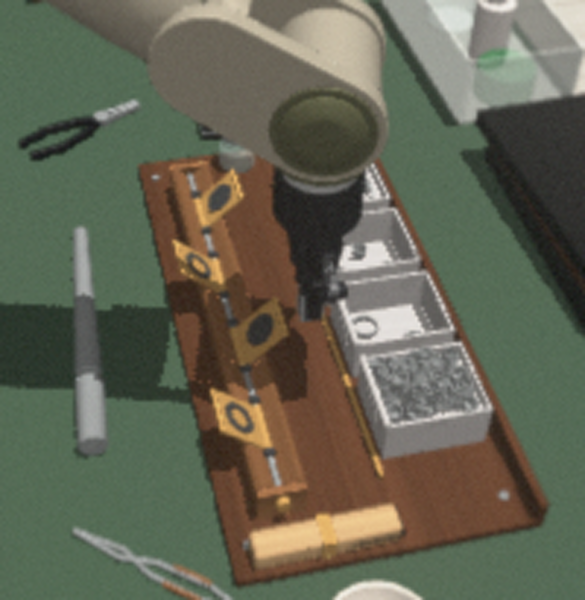

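The fingertips at (312,310) sit clear in the gap. I'll push C toward the robot.

Request:
carry_out(gripper=[0, 0, 0, 0, 0, 0, 0, 0, 0, 0], dp=[[0.5, 0, 0], [0.5, 0, 0], [0.5, 0, 0], [0.5, 0, 0], [0.5, 0, 0], [0.5, 0, 0], [0.5, 0, 0], [0.5, 0, 0], [0.5, 0, 0], [0.5, 0, 0]], spin=[0, 0, 0, 0, 0, 0, 0, 0, 0, 0])

```text
time_s: 7.6
ee_pos: [0.5451, -0.0693, 0.0623]
tool_rot: [-3.142, -0.0, 3.123]
ft_force: [-0.4, 0.8, 0.5]
opening: 0.0002
```

Request:
carry_out(gripper=[0, 0, 0, 0, 0, 0, 0, 0, 0, 0], dp=[[0.4, 0, 0], [0.4, 0, 0], [0.4, 0, 0], [0.4, 0, 0], [0.4, 0, 0], [0.2, 0, 0], [0, 0, 0], [0, 0, 0], [0, 0, 0], [0, 0, 0]], spin=[0, 0, 0, 0, 0, 0, 0, 0, 0, 0])

```text
time_s: 8.6
ee_pos: [0.5237, -0.0689, 0.0623]
tool_rot: [-3.142, 0.0, 3.123]
ft_force: [-0.3, 0.2, 1.2]
opening: 0.0002
```

```bash
python3 snap.py 6
```

```text
8.7 [ 0.5236 -0.0689  0.0622] [-0.75 -0.8   0.4 ]
```

View pics/s6.png

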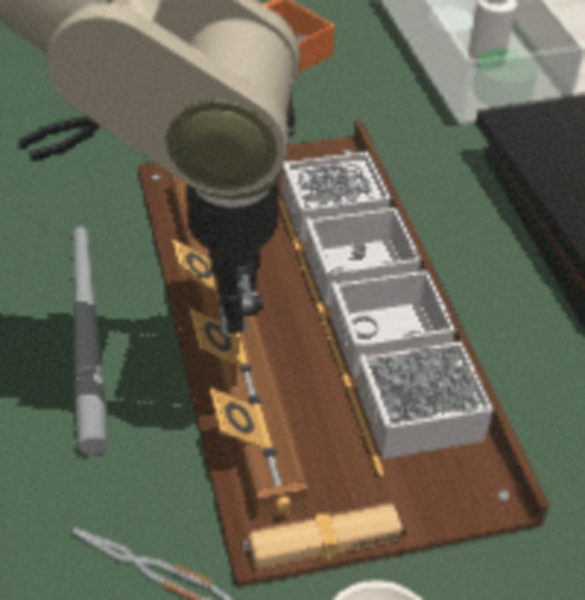

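Tag C now shows its ring, at (218,340). Next is D: lift, move in front of it, then go down.

Request:
carry_out(gripper=[0, 0, 0, 0, 0, 0, 0, 0, 0, 0], dp=[[-1, 0, 0], [0, 0, -4], [0, 0, -4], [2.9, -3.2, 0], [2.9, -3.3, 0], [2.9, -3.3, 0], [0, 0, 2], [0, 0, 2], [0, 0, 2], [0, 0, 2]], spin=[0, 0, 0, 0, 0, 0, 0, 0, 0, 0])

```text
time_s: 9.7
ee_pos: [0.4447, -0.1656, 0.0617]
tool_rot: [-3.141, 0.0, 3.123]
ft_force: [-0.9, -0.7, -0.6]
opening: 0.0002
```

```bash
python3 snap.py 7
```

```text
9.8 [ 0.4436 -0.1647  0.0605] [-0.08  0.57  1.01]
```

View pics/s7.png

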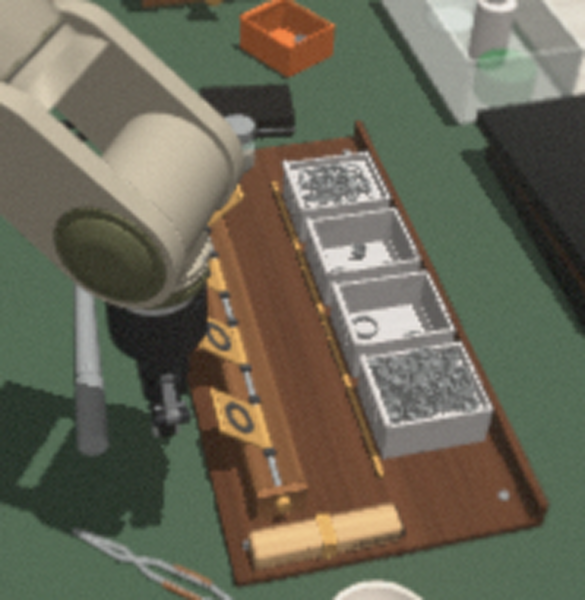

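The fingers are in front of D, with the tip at about (165,432).

Request:
carry_out(gripper=[0, 0, 0, 0, 0, 0, 0, 0, 0, 0], dp=[[-0.5, 0, -0.1], [-0.5, 0, 0], [-0.5, 0, 0], [-0.5, 0, 0], [-0.5, 0, 0], [-0.5, 0, 0], [-0.5, 0, 0], [-0.5, 0, 0], [-0.5, 0, 0], [-0.5, 0, 0]], spin=[0, 0, 0, 0, 0, 0, 0, 0, 0, 0])

```text
time_s: 10.8
ee_pos: [0.4952, -0.1664, 0.0633]
tool_rot: [3.142, 0.0, 3.123]
ft_force: [-0.3, -0.3, 0.3]
opening: -0.0002
```

Request:
carry_out(gripper=[0, 0, 0, 0, 0, 0, 0, 0, 0, 0], dp=[[-0.4, 0, 0], [-0.4, 0, 0], [-0.4, 0, 0], [-0.4, 0, 0], [-0.4, 0, 0], [-0.4, 0, 0], [-0.4, 0, 0], [-0.4, 0, 0], [-0.2, 0, 0], [0, 0, 0]], spin=[0, 0, 0, 0, 0, 0, 0, 0, 0, 0])

```text
time_s: 11.8
ee_pos: [0.529, -0.167, 0.0633]
tool_rot: [-3.142, 0.0, 3.123]
ft_force: [-0.3, 0.3, 0.2]
opening: 0.0001
```

```bash
python3 snap.py 8
```

```text
11.9 [ 0.5287 -0.167   0.0632] [ 0.65  0.73 -0.4 ]
```

View pics/s8.png

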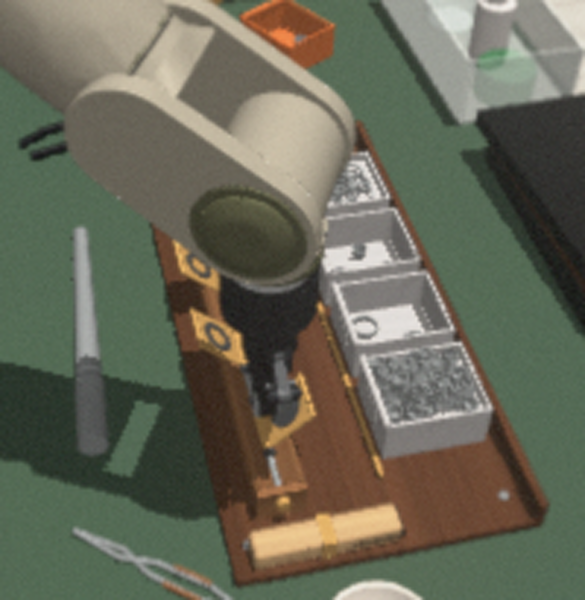

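D has fallen back. I'll retreat and clear the view.

Request:
carry_out(gripper=[0, 0, 0, 0, 0, 0, 0, 0, 0, 0], dp=[[1, 0, 0], [0, 0, -4], [0, 0, -4], [2.5, 0, -2], [3, 0, -2], [3, 0, 0], [3, -2, 0], [3, -2, 0], [0, -2, 0], [0, 0, 0]], spin=[0, 0, 0, 0, 0, 0, 0, 0, 0, 0])

```text
time_s: 12.9
ee_pos: [0.3721, -0.2257, 0.1836]
tool_rot: [-3.141, 0.001, 3.12]
ft_force: [0.1, 0.9, -0.2]
opening: -0.0004
```

```bash
python3 snap.py 9
```

```text
13.0 [ 0.3726 -0.2238  0.1833] [-0.12  0.3   0.39]
```

View pics/s9.png

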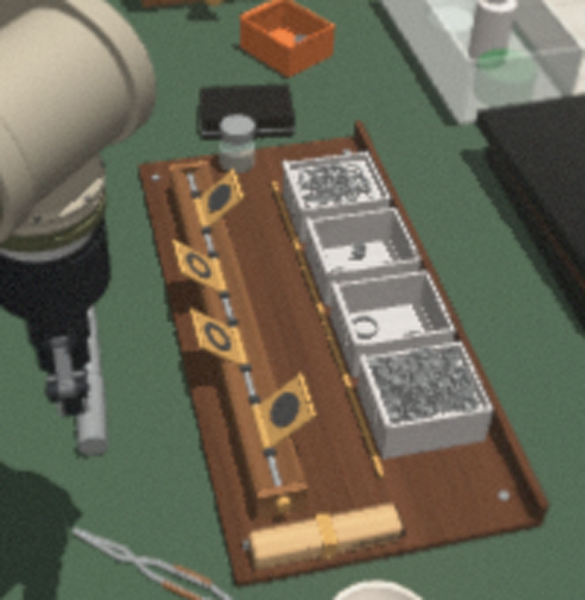

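View pics/t9.png

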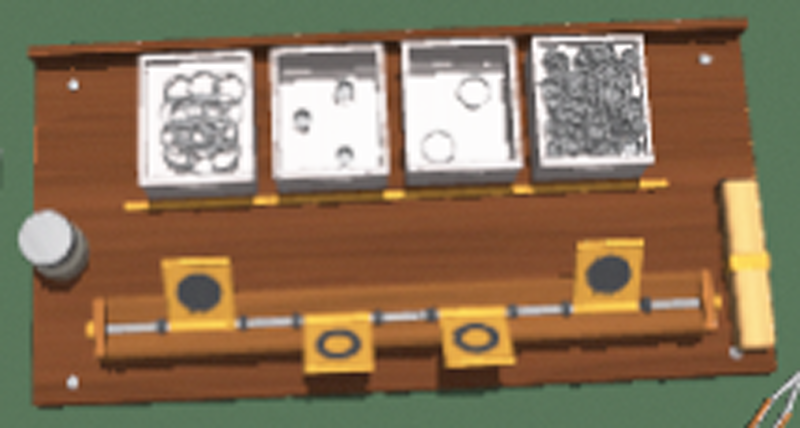

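The tags now read disc, ring, ring, disc from left to right, which matches full, low, low, full. The bins look unmoved and the arm is clear, so I'll hand in.

```bash
python3 -c "
from cell import sign_off
print(sign_off())"
```

```text
the job is handed in; nothing more can be done
None
```

All four tags now match their bins, and I handed the job in at about 13 s of the 43 s allowed.

**What I did:** From left to right the bins are full (rings), low (cups), low (rings) and full (cups). With the fingers shut, I pushed the leftmost and rightmost tags back and the third from the left forward. The second was already right, so I left it alone.

**Last checks:** The final top and side pictures show disc, ring, ring, disc, with each tag resting on its stop. The bins, jar and ring clamp look unmoved. The gripper was clear of everything, at a height of 0.18 m. Wrist force read only about 1 N at the end of each push, which is about the sensor's noise, so peaks in between were not seen. I judged the tag angles and bin positions by eye in those pictures and did not measure them again at the end. The mandrel and tweezers were only partly visible in the last pictures, and the pliers and flux dish were hidden or cut off. No check failed or disagreed.

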